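Seat a laundry-tablet tub lid and hold its flap at the balance point

TASK

I want to refill the laundry-tablet tub with the blue flap, and I need both hands for the carton. Its lid is only resting loosely on the rim: with the flap still shut, press the lid down until it is fully home, then take the blue flap by its tab, swing it up until it stands straight up, balanced over its hinge, and stay there holding it: finish while still gripping the flap, with the lid still home. The flap has no catch, so never let it slam shut or fall back past its balance towards the bottle behind, and leave the green tub and all the other things on the worktop as they are.

Things in the scene. Friction and masses are not known exactly. Their poses are not given: they have to be found in the camera images.
- blue_tub: The tub to work on: white rectangular plastic tub, 168 mm (x) by 188 mm (y), 130 mm high without its lid, fixed to the worktop. Origin: centre of its underside, on the worktop; z up; its front (the flap's tab) faces its own -x, the hinge is towards its own +x. A ledge runs round it 104 mm up.
- blue_lid (a joint): Height (m) of the white press-on lid (180 by 200 mm) above fully home: 0 = home (its 26 mm skirt ends 4 mm above the tub's ledge), up to 0.010 = loose. Moves straight up and down. A tight fit: 3 to 6 N downwards anywhere on its top, the shut flap included, slides it down; at the bottom it stops dead; a pull of over about 20 N lifts it again.
- blue_press (a point): Middle of the lid's top, on the shut blue flap's upper face: 139 mm above the worktop with the lid home (plus the lid's height when loose). A good place to press. It stays with the lid when the flap opens.
- blue_pivot (a point): Middle of the flap's hinge axis, at the rear of the lid, 45 mm from the tub's centre towards the tub's +x and 136.5 mm above the worktop with the lid home (it rises and sinks with the lid). The axis runs along the tub's y. The white rear deck of the lid lies behind it, flush with the flap.
- blue_hinge (a joint): Angle (rad) of the blue flap: 0 = shut flat, grows as the tab end swings up and back (positive about the tub's +y). The hinge is almost free: the flap falls shut below its balance point and backwards above it. It balances, its weight over the hinge, at 1.57 to 1.58, standing straight up. Stop at 2.5.
- blue_flap: Blue flap, 0.1 kg: plate 133 long, 136 wide, 5 mm thick with front lip; at the middle of its free edge a lift tab 32 mm wide (y), 40 long, 7 thick, beyond the lid's front, clear below and beside. Origin: grip point in the tab, mid-thickness, 164.5 mm from the hinge axis, 15 from the tab's end. x: towards the hinge, y: along the hinge, z: outer face. It can turn between pads that close along y.
- green_tub: The other tub, same size and make, with green flap and its lid home; leave it alone. Origin: centre of its underside.
- green_hinge (a joint): Angle (rad) of the green flap, 0 = shut; leave it shut.
- bleach: White bottle with orange cap and label, diameter 76 mm, 240 mm high, standing about 165 mm behind the centre of the blue tub. Origin: centre of its base.
- softener: Blue bottle with white cap, diameter 76 mm, 220 mm high, behind the green tub. Origin: centre of its base.
- spray: Trigger spray bottle with red head, diameter 68 mm, 202 mm high, to the right of the tubs. Origin: centre of its base.
- dosing_cup: Orange plastic cup, 68 mm across, 55 mm high. Origin: centre of its base.
- brush: Wooden scrubbing brush, 140 by 55 by 38 mm, bristles down. Origin: centre of its underside.
- soap: Green carton of soap, 95 by 62 by 40 mm. Origin: centre of its underside.
- stain_tin: White jar with yellow cap and red label, diameter 64 mm, 130 mm high. Origin: centre of its base.
There are look-alikes about, which are no part of the job. Leave any turquoise look-alike of the bleach alone.

How it is judged:
By the outcome, as a careful person would: the job done as asked, in the order asked, and still so for the second after the job is handed in, while the arm keeps its last pose, push and grip.
It also fails if it takes over 54 s, if anything falls off the work surface, if the arm or the gripper's body presses on something with over 40 N, if the wrist force passes 120 N, or if a joint passes its speed limit or range.

ROBOT

A 7-joint arm with a two-finger parallel gripper is mounted at the origin on the work surface. World frame = base frame: x ahead of the robot, y to its left, z up, the work surface at z = 0. Lengths are in m, angles in rad, forces in N, time in s.
With the tool pointing down it reaches from about 0.425 to 0.925 m from the base axis. Payload 6.8 kg.
Tool frame: the origin (TCP) lies between the finger pads; the fingertips stand 14 mm ahead of it and the grasp point (between the pads) lies 5 mm behind it; z points along the fingers, y is the line along which they close (so a half turn about z gives the same grasp; the last joint's range is limited). The gripper opens to 85 mm and grips with 20 to 120 N. Pads are 22 mm wide; open, the fingers measure 114 mm over their backs; the gripper's body (76 mm by 85 mm) begins 54 mm behind the grasp point. The pads swing forward as they close: fully open they stand 13 mm farther back than shut.
Start: joints at [1.129, 0.477, 0.022, 1.555, -0.011, 1.109, -0.083], TCP at [0.221, -0.638, 0.245] pointing down, gripper open.
Joint ranges: [-2.96, 2.96], [-0.34, 2.1], [-1.41, 1.46], [0.24, 2.44], [-1.37, 4.51], [0.17, 1.92], [-2.96, 2.96]. Speed limits (rad/s): [2.39, 2.39, 3.14, 3.14, 3.14, 3.14, 3.14].

INTERFACE

Orientations are given as a rotation vector (axis times angle).
In Python, from bench import r, eyes, ticket gives the robot as it stands. The module is installed in compiled form; this text tells all that it offers.
- The arm moves only by the tool arm_command, never from a script. Its argument "plan" is text: rows parted by semicolons, each of 4 numbers parted by spaces: the shift along the tool's x, y, z in m, then the turn about the tool's z in degrees. In form: tx ty tz yaw; .... A call has 1 to 20 rows; each row shifts and turns the commanded pose from where the row before left it, along the tool's axes as they then stand; what a row does not reach is not made up. A row lasts 1/8 s, in which the tool goes at most 62.5 mm and 10.7 degrees, less where a joint would pass 70% of its speed; a pose out of reach is approached as far as the arm can. A call is refused whole if a number of a shift passes 0.0625 or a number of a turn 10.7, either way. A call with a gripper value outside its range is refused whole. "hand" is the closure, from -1 (fully open) to 1 (shut), set as the call begins (left out, the last holds). The fingers move at their own pace and stop on an object; "grip_force" is the grip in N (left out, the last holds). Time passes only in rows, so rows that do not move let the fingers close. It gives the time, the measured TCP pose, the force, the opening and the grip force at its end, in the units of the state.
- r.get_obs(): the state, without advancing time (a new reading comes with each control period).
- eyes.grab_frame(name): name is "scene" or "top"; returns (picture, depth): 480x640x3 uint8, red, green, blue; 480x640 float32, m along the optical axis (not along the pixel's ray), 0 where there is no reading.
- eyes.calibration(name): a dict with "fov_y" (degrees; the focal length in pixels is half the picture's height over the tangent of half this angle, whatever the lens; pixels are square), "cx", "cy" (the principal point, pixels), "origin" and "attitude" of the camera in the world. Camera axes: x right, y up, looking along -z (the intrinsics and any distortion apply to the point x, -y, -z); pixel columns grow to the right and rows downward; lengths in m; the calibration is good to about 2 mm. A picture is of the moment at which its call begins. calibration takes no time and is no camera call.
- ticket.hand_in(): hands the job in; it is judged then, once.
The state is a dict: "clock": time; "joints": joint angles; "qvel": joint speeds; "tau": joint torques, N m; "tcp_pos": TCP position; "orientation": TCP orientation; "contact_force": force on the tool from outside, world axes, zero at the start; "moment": the same for the moment, N m; "grip_width": finger opening in m; "gripper_force": force on a finger pad.
Only numpy, scipy, OpenCV 4.12 (cv2) and the standard library are available. Lean on these libraries where they do the work, as an engineer would, in place of code of your own. Each camera call takes 0.05 s, during which the arm holds its last target. There are 200 camera calls.

## Working session

There is one attempt and no reset: what is moved stays moved. The work goes in short steps, Python scripts to look and compute and a tool call to move; the robot and the scene stay as the last step left them, time stands still between calls to the robot, and variables do not carry over. Pictures are saved under pics/ and viewed, at most 10 in all, crops included, and the job is handed in when it is done.

Besides the shell and the picture viewer there is one more tool, called after "Request:" as a command line: name --argument value ..., lists and objects as JSON in quotes. arm_command: Moves the arm, as the interface text tells. Its arguments: {"type":"object","properties":{"plan":{"type":"string"},"hand":{"type":"number"},"grip_force":{"type":"number"}},"required":["plan"]}

```bash
mkdir -p pics; python3 - <<'E'
from bench import r,eyes
import cv2,numpy as np
for n in("scene","top"):
    p,d=eyes.grab_frame(n); np.savez(f"{n}0.npz",p=p,d=d)
    cv2.imwrite(f"pics/{n}0.png",p[:,:,::-1]); print(n,eyes.calibration(n))
print(r.get_obs())
E
```

```text
scene {'fov_y': 46.99855083800107, 'cx': 312.36499223544416, 'cy': 239.74113527759593, 'origin': array([ 0.60889771, -0.85410109,  1.22057273]), 'attitude': array([0.66112812, 0.02826328, 0.02590612])}
top {'fov_y': 50.672462158600915, 'cx': 319.0507243794804, 'cy': 243.81475838968967, 'origin': array([ 0.39840235, -0.00901721,  1.48898211]), 'attitude': array([ 0.10418954, -0.0933329 , -1.55736625])}
{'clock': 0.1, 'joints': array([ 1.12892456,  0.47773083,  0.02233059,  1.55632412, -0.01153151,
        1.10932415, -0.08312636]), 'qvel': array([-9.29300213e-04, -8.06538908e-04, -2.62146255e-03, -2.93110931e-03,
       -9.39844070e-05, -4.29961197e-04,  2.95942974e-04]), 'tau': array([ 4.31162131e-03, -5.97762251e+01,  1.61355950e+00, -2.81956530e+01,
        1.27906716e-02,  5.02410752e-03,  4.70422617e-05]), 'tcp_pos': array([ 0.22097714, -0.63726801,  0.24442572]), 'orientation': array([-3.09635160e+00, -5.21573712e-01,  5.67243191e-04]), 'contact_force': array([ 0.46853951,  0.30639307, -0.25966322]), 'moment': array([-0.02165935,  0.04989372, -0.0108796 ]), 'gripper_force': 0.0, 'grip_width': 0.08531867886602991}
```

View pics/scene0.png

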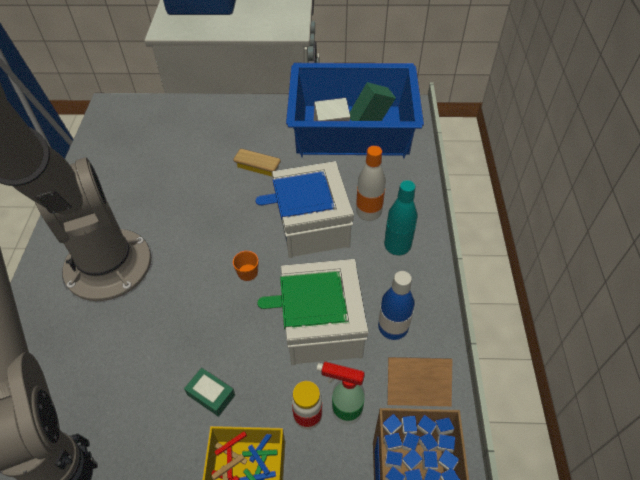

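View pics/top0.png

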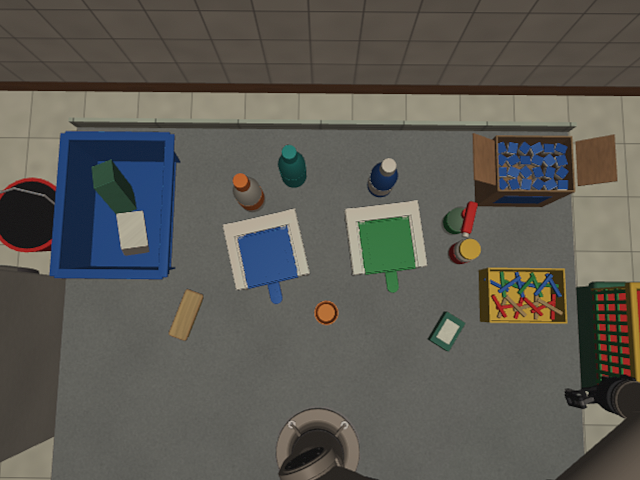

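The job's flap is the only blue flap: scene (305,195), top (268,255). The green one is at top (387,243). The bottle behind the blue tub is the white and orange bleach at top (248,192), with the turquoise look-alike at (292,165). I'll measure the flap and the lid next.

```bash
cat > h.py <<'E'
import numpy as np,cv2
from scipy.spatial.transform import Rotation as R
from bench import r,eyes
def rays(n,uv):
    c=eyes.calibration(n); f=240/np.tan(np.radians(c['fov_y']/2))
    uv=np.asarray(uv,float); d=np.c_[(uv[:,0]-c['cx'])/f,-(uv[:,1]-c['cy'])/f,-np.ones(len(uv))]
    return np.array(c['origin']),R.from_rotvec(c['attitude']).apply(d)
def plane(n,uv,z):
    o,d=rays(n,uv); return o+d*((z-o[2])/d[:,2])[:,None]
def cloud(n,mask,dep):
    v,u=np.nonzero(mask&(dep>0)); o,d=rays(n,np.c_[u,v]); return o+d*dep[v,u][:,None]
def blue(p,box):
    h=cv2.cvtColor(p,cv2.COLOR_RGB2HSV); m=(h[...,0]>100)&(h[...,0]<125)&(h[...,1]>130)&(h[...,2]>50)
    k=np.zeros_like(m); k[box[1]:box[3],box[0]:box[2]]=1
    n,l,s,_=cv2.connectedComponentsWithStats((m&k).astype(np.uint8)); return l==1+np.argmax(s[1:,4])
E
python3 - <<'E'
from h import *
for n,box in(("top",(205,200,325,320)),("scene",(245,155,360,225))):
    z=np.load(n+"0.npz"); m=blue(z['p'],box); P=cloud(n,m,z['d'])
    zz=np.median(P[:,2]); print(n,m.sum(),"z pct",np.percentile(P[:,2],[5,25,50,75,95]))
    v,u=np.nonzero(m); Q=plane(n,np.c_[u,v],zz)[:,:2]
    # plate: erode away the tab
    e=cv2.morphologyEx(m.astype(np.uint8),cv2.MORPH_OPEN,np.ones((21,21)))>0
    v,u=np.nonzero(e); A=plane(n,np.c_[u,v],zz)[:,:2]
    t=m&~(cv2.dilate(e.astype(np.uint8),np.ones((5,5)))>0)
    k,l,s,_=cv2.connectedComponentsWithStats(t.astype(np.uint8)); t=l==1+np.argmax(s[1:,4])
    v,u=np.nonzero(t); T=plane(n,np.c_[u,v],zz)[:,:2]
    print("plate",A.mean(0),cv2.minAreaRect(A.astype(np.float32)),"tab",T.mean(0),len(T),cv2.minAreaRect(T.astype(np.float32)))
    # white lid, high points near
    c=A.mean(0); d=z['d']; full=np.ones_like(m); vv,uu=np.nonzero(d>0); W=cloud(n,full,d)
    s=(np.linalg.norm(W[:,:2]-c,axis=1)<.16)&(W[:,2]>.125)&(W[:,2]<.165)
    L=W[s]; im=np.zeros(d.shape,np.uint8); im[vv[s],uu[s]]=1
    k,l,st,_=cv2.connectedComponentsWithStats(im); im=l==1+np.argmax(st[1:,4]); L=cloud(n,im,d)
    print("lid z",np.percentile(L[:,2],[5,50,95]),cv2.minAreaRect(L[:,:2].astype(np.float32)))
E
```

```text
top 2858 z pct [0.1411874  0.1438162  0.14578634 0.1477516  0.15049721]
plate [0.53197447 0.13857788] ((0.533148467540741, 0.1382681429386139), (0.14257851243019104, 0.1359260380268097), 1.7581901550292969) tab [0.43426381 0.11611248] 194 ((0.4340480864048004, 0.11565473675727844), (0.04904219135642052, 0.02998729795217514), 13.924793243408203)
lid z [0.1402035  0.14540891 0.1501116 ] ((0.5270086526870728, 0.13711786270141602), (0.24109677970409393, 0.20016509294509888), 13.627410888671875)
scene 2182 z pct [0.14268877 0.14510017 0.14671202 0.14825417 0.15059008]
plate [0.52916012 0.13317235] ((0.5301647186279297, 0.1337578296661377), (0.13847468793392181, 0.1390923410654068), 4.214926242828369) tab [0.43312666 0.11308999] 158 ((0.4328647553920746, 0.11300762742757797), (0.04795117676258087, 0.0320119634270668), 13.680217742919922)
lid z [0.13672617 0.14609007 0.15018986] ((0.5257778763771057, 0.13519470393657684), (0.23883746564388275, 0.20758982002735138), 13.973058700561523)
```

```bash
python3 - <<'E'
from h import *
for n,box in(("top",(205,200,325,320)),("scene",(245,155,360,225))):
    z=np.load(n+"0.npz"); m=blue(z['p'],box).astype(np.uint8)
    c=max(cv2.findContours(m,0,1)[0],key=len)[:,0,:]
    Q=plane(n,c,.1455)[:,:2]
    # tab axis and edges
    for yaw in(13.0,13.8,14.5):
        a=np.radians(yaw); ex=np.array([np.cos(a),np.sin(a)]);ey=np.array([-ex[1],ex[0]])
        s,t=Q@ex,Q@ey
        T=(s<s.min()+.035)&(s>s.min()+.012); e=t[T]; mid=np.median(e)
        lo,hi=e[e<mid],e[e>=mid]
        ft=np.polyfit(s[T][e<mid],lo,1)[0],np.polyfit(s[T][e>=mid],hi,1)[0]
        tm=(np.median(lo)+np.median(hi))/2; smin=s.min()
        B=s>smin+.07; pl=(np.percentile(t[B],5)+np.percentile(t[B],95))/2
        print(n,yaw,"tabslope",ft,"tabw",np.median(hi)-np.median(lo),"s",smin,s.max(),s.max()-smin,"grip",ex*(smin+.015)+ey*tm,"platemid-tabmid",pl-tm)
E
python3 - <<'E'
import sys; sys.path.insert(0,'.')
import cv2
a=cv2.imread('pics/scene0.png')[150:260,240:400]; b=cv2.imread('pics/top0.png')[180:320,210:330]
cv2.imwrite('pics/crop.png',cv2.hconcat([cv2.resize(a,(440,302),interpolation=2),cv2.resize(b,(259,302),interpolation=2)]))
E
```

```text
top 13.0 tabslope (np.float64(-0.014699796098343902), np.float64(-0.6247499933405005)) tabw 0.027432934640005156 s 0.42442290039388797 0.6222598910096162 0.19783699061572824 grip [0.42484141 0.11322529] platemid-tabmid 0.000632995508623892
top 13.8 tabslope (np.float64(-0.028521490968715164), np.float64(-0.6290771240612838)) tabw 0.027552853335667517 s 0.4245929067848937 0.622234740110377 0.19764183332548335 grip [0.42485814 0.11318582] platemid-tabmid -0.0008750052783616548
top 14.5 tabslope (np.float64(-0.040624136402012886), np.float64(-0.6324797994114244)) tabw 0.027653376672800573 s 0.4246737615588334 0.6227707485155596 0.19809698695672617 grip [0.424876   0.11315227] platemid-tabmid -0.002163286991005496
scene 13.0 tabslope (np.float64(0.03052314803218825), np.float64(0.016447166764243334)) tabw 0.028639588753645927 s 0.42329603073107497 0.6188227028493631 0.19552667211828817 grip [0.42407727 0.11152575] platemid-tabmid 0.00018949956876570216
scene 13.8 tabslope (np.float64(0.01685399089122903), np.float64(0.002709287457496278)) tabw 0.02850560511748991 s 0.42338124855730636 0.6189155145043248 0.19553426594701845 grip [0.42406164 0.11134897] platemid-tabmid -0.0012701823706469141
scene 14.5 tabslope (np.float64(0.004898692622157957), np.float64(-0.00931035820260349)) tabw 0.028576179148923127 s 0.42338810654346054 0.6188977468162996 0.19550964027283907 grip [0.42403025 0.11128771] platemid-tabmid -0.002668766787611439
```

View pics/crop.png

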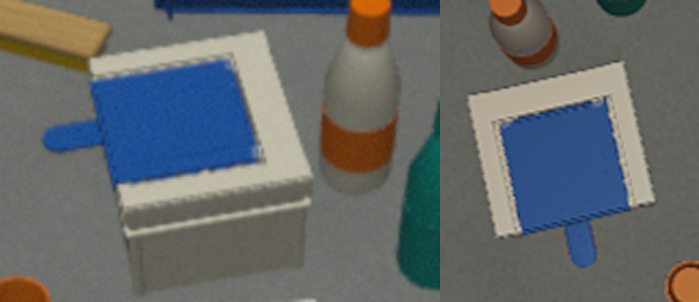

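Crop: the blue flap is shut on the loose white lid, tab pointing front-left, with the white/orange bleach behind it. That is the right tub. The blue extent came out about 16 mm too long, so I'll cross-check against the lid outline.

```bash
python3 - <<'E'
from h import *
for n,box in(("top",(205,190,325,320)),("scene",(245,155,365,265))):
    z=np.load(n+"0.npz"); d=z['d']; W=np.zeros(d.shape+(3,)); v,u=np.nonzero(d>0); W[v,u]=cloud(n,np.ones(d.shape,bool),d)
    im=np.zeros(d.shape,np.uint8); b=np.s_[box[1]:box[3],box[0]:box[2]]
    im[b]=(W[b][...,2]>.125)&(W[b][...,2]<.165)
    nb=np.linalg.norm(W[...,:2]-[.53,.138],axis=2)<.16; im&=nb.astype(np.uint8)
    im=cv2.medianBlur(im,5); o=cv2.morphologyEx(im,cv2.MORPH_OPEN,np.ones((19,19)))
    c=max(cv2.findContours(o,0,1)[0],key=len)[:,0,:]
    r_=cv2.minAreaRect(plane(n,c,.1455)[:,:2].astype(np.float32)); print(n,"lid",r_)
    full=cv2.findContours(im,0,1)[0]; c=max(full,key=len)[:,0,:]; Q=plane(n,c,.1455)[:,:2]
    a=np.radians(13.8); ex=np.array([np.cos(a),np.sin(a)]);ey=np.array([-ex[1],ex[0]])
    C=np.array(r_[0]); s,t=(Q-C)@ex,(Q-C)@ey
    print("rel s",s.min(),s.max(),"t",t.min(),t.max())
    m=blue(z['p'],box); vv,uu=np.nonzero(m); Q=(plane(n,np.c_[uu,vv],.1455)[:,:2]-C); s,t=Q@ex,Q@ey
    for lo in np.arange(-.15,.08,.01):
        k=(s>=lo)&(s<lo+.01); zz=cloud(n,m,d)[k][:,2] if (d[m]>0).all() else [0]
        if k.any(): print("%.3f n=%d t %.3f..%.3f z %.4f"%(lo,k.sum(),t[k].min(),t[k].max(),np.median(zz)))
E
```

```text
top lid ((0.5495643615722656, 0.1419944167137146), (0.19056838750839233, 0.19929450750350952), 13.220551490783691)
rel s -0.14357744355911578 0.09616896023967181 t -0.09972568906308758 0.09975534966027223
-0.150 n=6 t -0.003..0.008 z 0.0000
-0.140 n=39 t -0.011..0.016 z 0.0000
-0.130 n=44 t -0.013..0.017 z 0.0000
-0.120 n=43 t -0.013..0.016 z 0.0000
-0.110 n=43 t -0.012..0.017 z 0.0000
-0.100 n=44 t -0.013..0.017 z 0.0000
-0.090 n=158 t -0.065..0.068 z 0.0000
-0.080 n=189 t -0.064..0.068 z 0.0000
-0.070 n=192 t -0.066..0.069 z 0.0000
-0.060 n=189 t -0.065..0.068 z 0.0000
-0.050 n=189 t -0.066..0.067 z 0.0000
-0.040 n=191 t -0.066..0.069 z 0.0000
-0.030 n=186 t -0.066..0.067 z 0.0000
-0.020 n=187 t -0.065..0.068 z 0.0000
-0.010 n=189 t -0.066..0.067 z 0.0000
0.000 n=184 t -0.065..0.067 z 0.0000
0.010 n=186 t -0.066..0.068 z 0.0000
0.020 n=185 t -0.066..0.067 z 0.0000
0.030 n=185 t -0.065..0.067 z 0.0000
0.040 n=172 t -0.067..0.067 z 0.0000
0.050 n=57 t -0.066..0.050 z 0.0000
scene lid ((0.5500127673149109, 0.1346832811832428), (0.18856050074100494, 0.2154635637998581), 13.206186294555
[... 178 characters left out ...]
3 t -0.008..0.022 z 0.0000
-0.120 n=36 t -0.007..0.023 z 0.0000
-0.110 n=35 t -0.008..0.024 z 0.0000
-0.100 n=35 t -0.008..0.022 z 0.0000
-0.090 n=127 t -0.059..0.072 z 0.0000
-0.080 n=145 t -0.058..0.074 z 0.0000
-0.070 n=143 t -0.060..0.074 z 0.0000
-0.060 n=144 t -0.060..0.074 z 0.0000
-0.050 n=145 t -0.062..0.074 z 0.0000
-0.040 n=145 t -0.062..0.073 z 0.0000
-0.030 n=143 t -0.059..0.074 z 0.0000
-0.020 n=144 t -0.061..0.072 z 0.0000
-0.010 n=142 t -0.062..0.074 z 0.0000
0.000 n=142 t -0.062..0.074 z 0.0000
0.010 n=144 t -0.062..0.073 z 0.0000
0.020 n=143 t -0.060..0.074 z 0.0000
0.030 n=139 t -0.059..0.072 z 0.0000
0.040 n=130 t -0.061..0.074 z 0.0000
0.050 n=27 t -0.041..0.056 z 0.0000
```

```bash
python3 - <<'E'
from h import *
a=np.radians(13.5); ex=np.array([np.cos(a),np.sin(a)]);ey=np.array([-ex[1],ex[0]]); C=np.array([.5493,.1415])
for n in("top","scene"):
    z=np.load(n+"0.npz"); d=z['d']; W=cloud(n,np.ones(d.shape,bool),d); q=W[:,:2]-C; s,t=q@ex,q@ey
    for ss in np.arange(-.15,.11,.01):
        k=(abs(t-.003)<.010)&(s>=ss)&(s<ss+.01)
        if k.any(): print(n,"%.2f n=%d z %s"%(ss,k.sum(),np.round(np.percentile(W[k,2],[10,50,90]),3)))
# gradient edge profile along the s axis, top: colour along the tab midline
z=np.load("top0.npz"); c=eyes.calibration("top"); f=240/np.tan(np.radians(c['fov_y']/2))
for n in("top","scene"):
    z=np.load(n+"0.npz"); c=eyes.calibration(n); f=240/np.tan(np.radians(c['fov_y']/2))
    S=np.arange(-.16,.12,.002); tt=0.002 if n=="top" else .001
    P=np.c_[C+S[:,None]*ex+tt*ey,np.full(len(S),.1455)]
    k=R.from_rotvec(c['attitude']).inv().apply(P-c['origin']); u=(c['cx']+f*k[:,0]/-k[:,2]).astype(np.float32); v=(c['cy']+f*-k[:,1]/-k[:,2]).astype(np.float32)
    col=cv2.remap(z['p'],u[None],v[None],1)[0].astype(int)
    print(n,[(int(round(x*1000)),int(q[0]),int(q[2])) for x,q in zip(S,col) if x<-.08 or x>.03])
E
```

```text
top -0.15 n=31 z [-0.002  0.003  0.147]
top -0.14 n=37 z [-0.001  0.145  0.149]
top -0.13 n=31 z [0.141 0.146 0.149]
top -0.12 n=33 z [0.141 0.147 0.15 ]
top -0.11 n=32 z [0.143 0.147 0.15 ]
top -0.10 n=28 z [0.143 0.147 0.15 ]
top -0.09 n=30 z [0.127 0.145 0.147]
top -0.08 n=29 z [0.141 0.146 0.149]
top -0.07 n=28 z [0.143 0.146 0.148]
top -0.06 n=28 z [0.142 0.146 0.15 ]
top -0.05 n=27 z [0.144 0.146 0.149]
top -0.04 n=29 z [0.143 0.146 0.149]
top -0.03 n=28 z [0.143 0.146 0.149]
top -0.02 n=29 z [0.143 0.146 0.149]
top -0.01 n=26 z [0.142 0.146 0.149]
top 0.00 n=28 z [0.143 0.147 0.15 ]
top 0.01 n=27 z [0.142 0.147 0.15 ]
top 0.02 n=27 z [0.143 0.147 0.149]
top 0.03 n=26 z [0.143 0.145 0.149]
top 0.04 n=26 z [0.141 0.145 0.149]
top 0.05 n=21 z [0.138 0.144 0.147]
top 0.06 n=26 z [0.143 0.145 0.149]
top 0.07 n=37 z [0.031 0.145 0.149]
top 0.08 n=28 z [0.14  0.146 0.148]
top 0.09 n=13 z [0.143 0.146 0.147]
scene -0.15 n=29 z [-0.003  0.001  0.147]
scene -0.14 n=40 z [0.    0.143 0.149]
scene -0.13 n=43 z [-0.002  0.143  0.149]
scene -0.12 n=40 z [-0.002  0.006  0.149]
scene -0.11 n=
[... 2866 characters left out ...]
2, 32, 148), (34, 29, 149), (36, 28, 148), (38, 28, 148), (40, 28, 148), (42, 29, 148), (44, 30, 147), (46, 30, 141), (48, 33, 137), (50, 43, 138), (52, 70, 112), (54, 106, 109), (56, 144, 129), (58, 181, 159), (60, 189, 166), (62, 191, 168), (64, 191, 169), (66, 192, 169), (68, 191, 168), (70, 191, 168), (72, 193, 169), (74, 191, 167), (76, 191, 168), (78, 191, 168), (80, 190, 166), (82, 190, 167), (84, 190, 167), (86, 190, 167), (88, 190, 167), (90, 184, 162), (92, 162, 146), (94, 128, 119), (96, 115, 111), (98, 112, 109), (100, 113, 110), (102, 113, 108), (104, 112, 109), (106, 112, 109), (108, 112, 108), (110, 109, 107), (112, 110, 107), (114, 111, 108), (116, 112, 109), (118, 112, 108)]
```

Both views agree. The lid's rear edge is at +94.5 mm and the tab's tip at −144.5 mm. The extra tab length fits its rounded end. That puts the tub centre at about (0.5535, 0.1425), yaw 13.5°, lid about 7 mm loose, grip point (0.437, 0.115) and hinge (0.597, 0.153).

Request:
arm_command --plan "0 0 -0.06 5.6; 0.028 -0.0378 0 0; 0.028 -0.0378 0 0; 0.028 -0.0378 0 0; 0.028 -0.0378 0 0; 0.028 -0.0378 0 0; 0.028 -0.0378 0 0; 0.028 -0.0378 0 0; 0.028 -0.0378 0 0; 0.028 -0.0378 0 0; 0.028 -0.0378 0 0; 0.028 -0.0378 0 0; 0.028 -0.0378 0 0; 0.028 -0.0378 0 0; 0.028 -0.0378 0 0; 0.028 -0.0378 0 0; 0.028 -0.0378 0 0; 0.028 -0.0378 0 0; 0.028 -0.0378 0 0; 0 0 0 0" --hand 1 --grip_force 60

```text
clock: 2.6
tcp_pos: [0.552, 0.146, 0.3048]
orientation: [-3.116, -0.379, 0.001]
contact_force: [-0.1, 0.1, 0.8]
grip_width: 0.0002
gripper_force: 0.0
```

Request:
arm_command --plan "0 0 0.04 0.2; 0 0.003 0.04 0; 0 0 0.03 0; 0 0 0.015 0; 0 0 0.008 0; 0 0 0.003 0; 0 0 0.002 0; 0 0 0.002 0; 0 0 0 0"

```text
clock: 3.72
tcp_pos: [0.5529, 0.1388, 0.1655]
orientation: [-3.12, -0.364, -0.001]
contact_force: [-0.0, -0.4, -0.6]
grip_width: 0.0001
gripper_force: 0.0
```

Request:
arm_command --plan "0 0 0.002 0; 0 0 0.002 0; 0 0 0.002 0; 0 0 0.001 0; 0 0 0 0"

```text
clock: 4.35
tcp_pos: [0.5528, 0.1387, 0.1584]
orientation: [3.12, 0.365, 0.0]
contact_force: [-0.4, 0.5, 1.1]
grip_width: -0.0
gripper_force: 1.0
```

Request:
arm_command --plan "0 0 0.001 0; 0 0 0.001 0; 0 0 0.001 0; 0 0 0 0"

```text
clock: 4.85
tcp_pos: [0.5528, 0.1387, 0.1552]
orientation: [-3.12, -0.364, 0.0]
contact_force: [-0.6, -0.5, 4.2]
grip_width: -0.0003
gripper_force: 1.4
```

Request:
arm_command --plan "0 0 0.001 0; 0 0 0.001 0; 0 0 0 0"

```text
clock: 5.22
tcp_pos: [0.5528, 0.1387, 0.1532]
orientation: [-3.12, -0.365, 0.0]
contact_force: [-0.8, -0.0, 3.0]
grip_width: -0.0001
gripper_force: 1.4
```

The lid is sliding at 3–4 N. I'll keep going until it stops dead.

Request:
arm_command --plan "0 0 0.001 0; 0 0 0.001 0; 0 0 0 0"

```text
clock: 5.6
tcp_pos: [0.5528, 0.1388, 0.1529]
orientation: [3.12, 0.364, 0.001]
contact_force: [-6.1, -2.3, 17.2]
grip_width: 0.0002
gripper_force: 8.8
```

Request:
arm_command --plan "0 0 0.0005 0; 0 0 0.0005 0; 0 0 0 0"

```text
clock: 5.98
tcp_pos: [0.5529, 0.1388, 0.1528]
orientation: [3.119, 0.364, 0.001]
contact_force: [-9.6, -3.6, 25.1]
grip_width: 0.0001
gripper_force: 12.5
```

Tip at 138.9 mm under a 25 N stop: the lid is fully home (139 mm expected). Next I back off and go to the tab.

Request:
arm_command --plan "0 0 -0.003 0; 0 0 -0.02 0; 0 0 -0.04 0; 0 0 -0.03 0; -0.02 -0.001 0 0; -0.04 -0.001 0 0; -0.04 -0.0012 0 0; -0.0176 -0.0012 0 0; 0 0 0 0; 0 0 0 0" --hand -1

```text
clock: 7.22
tcp_pos: [0.4387, 0.1162, 0.2435]
orientation: [-3.12, -0.364, -0.002]
contact_force: [-0.1, 0.7, 0.4]
grip_width: 0.0853
gripper_force: 0.0
```

```bash
python3 - <<'E'
from h import *
o=r.get_obs(); print(o['tcp_pos'],R.from_rotvec(o['orientation']).as_matrix()[:,0],o['joints'])
p,d=eyes.grab_frame("scene"); q,_=eyes.grab_frame("top")
cv2.imwrite("pics/c2.png",cv2.hconcat([cv2.resize(x,(400,400),interpolation=2) for x in(p[120:260,220:360,::-1],q[180:320,200:340,::-1])]))
E
```

```text
[0.43869673 0.11624785 0.24353836] [0.97313479 0.23023231 0.00132737] [ 0.12665786  0.15498031 -0.5684006   2.03303255  0.09995985  0.97854449
 -1.83057705]
```

View pics/c2.png

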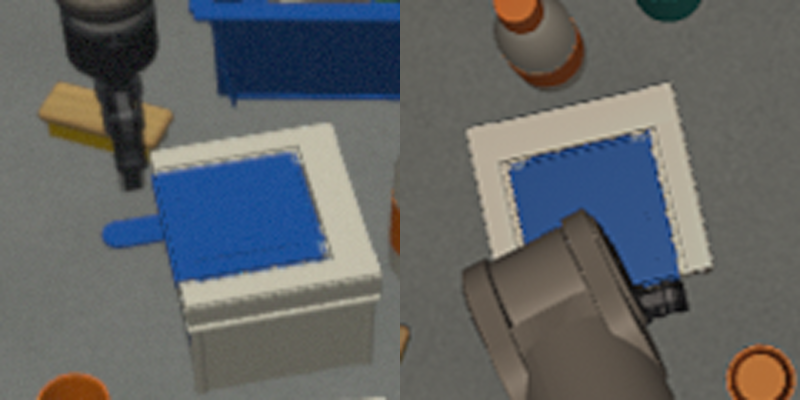

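The view shows the lid seated. The fingers stand above the tab, at crop (135,185) in the left half, with the tab at (135,230). Lowering around the tab.

Request:
arm_command --plan "-0.0012 0 0.03 0; 0 0 0.03 0; 0 0 0.025 0; 0 0 0.015 0; 0 0 0.008 0; 0 0 0.0055 0; 0 0 0 0"

```text
clock: 8.2
tcp_pos: [0.4364, 0.1157, 0.13]
orientation: [-3.12, -0.364, -0.001]
contact_force: [-0.6, -0.3, -0.8]
grip_width: 0.0856
gripper_force: 0.0
```

Request:
arm_command --plan "0 0 0 0; 0 0 0 0; 0 0 0 0; 0 0 0 0; 0 0 0 0; 0 0 0 0; 0 0 0 0; 0 0 0 0" --hand 1 --grip_force 25

```text
clock: 9.2
tcp_pos: [0.4362, 0.1161, 0.1301]
orientation: [-3.12, -0.365, -0.001]
contact_force: [-3.0, 1.7, 7.0]
grip_width: 0.0313
gripper_force: 27.9
```

Gripped at 31 mm, which matches the 32 mm tab. Now the arc, R = 0.1645, starting with 0 to 15°.

Request:
arm_command --plan "0.0002 0 -0.0086 0; 0 0 0 0"

```text
clock: 9.45
tcp_pos: [0.4364, 0.1161, 0.1388]
orientation: [-3.12, -0.365, -0.001]
contact_force: [0.3, 3.5, -2.1]
grip_width: 0.0313
gripper_force: 27.3
```

Request:
arm_command --plan "0.0007 0 -0.0086 0; 0 0 0 0"

```text
clock: 9.7
tcp_pos: [0.437, 0.1162, 0.1474]
orientation: [-3.12, -0.365, -0.001]
contact_force: [0.3, 5.1, -2.0]
grip_width: 0.0314
gripper_force: 27.2
```

Request:
arm_command --plan "0.0016 0 -0.0114 0; 0.0031 0 -0.014 0; 0 0 0 0"

```text
clock: 10.07
tcp_pos: [0.4414, 0.1173, 0.1728]
orientation: [-3.12, -0.365, -0.0]
contact_force: [-0.4, 5.9, -2.2]
grip_width: 0.0315
gripper_force: 27.5
```

Request:
arm_command --plan "0.0043 -0.0004 -0.0137 0; 0.0055 -0.0004 -0.0133 0; 0.0066 -0.0002 -0.0127 0; 0 0 0 0"

```text
clock: 10.58
tcp_pos: [0.4574, 0.1213, 0.2128]
orientation: [3.12, 0.364, -0.0]
contact_force: [-3.4, 1.2, 0.6]
grip_width: 0.0316
gripper_force: 28.6
```

Request:
arm_command --plan "0.0077 -0.0002 -0.0121 0; 0.0087 0 -0.0114 0; 0.0097 0 -0.0106 0; 0 0 0 0"

```text
clock: 11.08
tcp_pos: [0.4838, 0.1279, 0.2473]
orientation: [3.12, 0.363, 0.002]
contact_force: [-4.1, -0.9, 2.9]
grip_width: 0.0313
gripper_force: 30.2
```

Request:
arm_command --plan "0.0102 0 -0.0099 0; 0.0112 0 -0.0089 0; 0.0121 0 -0.0078 0; 0 0 0 0"

```text
clock: 11.58
tcp_pos: [0.5169, 0.1358, 0.2736]
orientation: [-3.12, -0.364, -0.003]
contact_force: [-1.5, -1.0, 0.8]
grip_width: 0.0316
gripper_force: 30.7
```

Request:
arm_command --plan "0.0127 0 -0.0067 0; 0.0133 0 -0.0056 0; 0.0137 0 -0.0044 0; 0 0 0 0"

```text
clock: 12.08
tcp_pos: [0.5555, 0.1452, 0.2901]
orientation: [-3.12, -0.364, -0.003]
contact_force: [-1.3, -0.4, 2.2]
grip_width: 0.0313
gripper_force: 31.3
```

Forces are small. I'll fit the circle to the path so far to locate the hinge, and look with the camera.

```bash
python3 - <<'E'
from h import *
from scipy.optimize import least_squares
P=np.array([[.4364,.1161,.1388],[.437,.1162,.1474],[.4414,.1173,.1728],[.4574,.1213,.2128],[.4838,.1279,.2473],[.5169,.1358,.2736],[.5555,.1452,.2901]])
a=np.radians(13.4); s=P[:,:2]@[np.cos(a),np.sin(a)]
f=least_squares(lambda q:np.hypot(s-q[0],P[:,2]-q[1])-q[2],[s[0]+.165,.1315,.1645]); print(f.x,f.fun*1e3)
h=[.5973,.1530]@np.array([np.cos(a),np.sin(a)]); print("cam hinge s",h,"angle now",np.degrees(np.arctan2(P[-1,2]-f.x[1],f.x[0]-s[-1])), "s now",s[-1])
c=(0,0)
for n in("scene","top"):
    p,d=eyes.grab_frame(n); np.savez(n+"1.npz",p=p,d=d); 
    if n=="scene": cv2.imwrite("pics/c3.png",cv2.resize(p[80:260,230:420,::-1],(570,540),interpolation=2))
E
```

```text
[0.61691838 0.12980195 0.16585845] [-0.12095812 -0.03578796  0.15751536  0.22671505 -0.29049637 -0.01573514
  0.07874822]
cam hinge s 0.6164964612890786 angle now 75.02006161205239 s now 0.5740267959326715
```

View pics/c3.png

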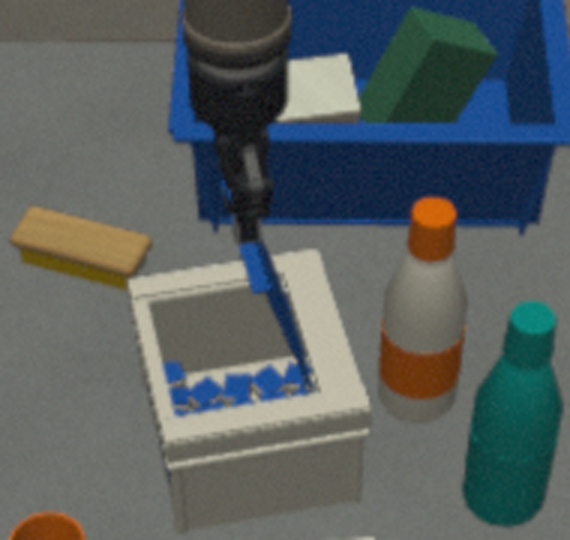

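The picture shows the flap gripped at about 75° (crop (275,310)), lid home, bleach clear behind it at (430,310). The circle fit agrees with the camera hinge to 0.4 mm. Last 15°:

Request:
arm_command --plan "0.0112 0 -0.0027 0; 0.0115 0 -0.0018 0; 0.0115 0 -0.001 0; 0.006 0 -0.0001 0; 0.0027 0 -0.0001 0; 0 0 0 0; 0 0 0 0"

```text
clock: 13.05
tcp_pos: [0.5964, 0.1551, 0.2956]
orientation: [-3.12, -0.365, -0.002]
contact_force: [-1.1, -0.2, 5.0]
grip_width: 0.0311
gripper_force: 32.7
```

```bash
python3 - <<'E'
from h import *
a=np.radians(13.4); ex=np.array([np.cos(a),np.sin(a)]); ey=np.array([-ex[1],ex[0]])
o=r.get_obs(); print(o['tcp_pos'],o['tcp_pos'][:2]@ex,o['contact_force'],o['moment'],o['clock'])
for n in("scene","top"):
    p,d=eyes.grab_frame(n); np.savez(n+"2.npz",p=p,d=d)
    if n=="scene": cv2.imwrite("pics/c4.png",cv2.resize(p[80:260,230:420,::-1],(570,540),interpolation=2))
    h=cv2.cvtColor(p,cv2.COLOR_RGB2HSV); m=(h[...,0]>100)&(h[...,0]<125)&(h[...,1]>130)&(h[...,2]>40)
    W=cloud(n,m,d); q=W[:,:2]-[.5973,.153]; s,t=q@ex,q@ey
    k=(abs(s)<.05)&(abs(t)<.075)&(W[:,2]>.15)&(W[:,2]<.32)
    print(n,k.sum())
    if k.sum()>30: 
        A=np.polyfit(W[k,2],s[k],1); print("slope ds/dz",A,np.degrees(np.arctan(A[0])),[ (z0,np.round(np.median(s[k&(abs(W[:,2]-z0)<.012)]),4)) for z0 in np.arange(.16,.30,.025)])
    # lid height: white points
    m2=(h[...,1]<60)&(h[...,2]>130); W=cloud(n,m2,d); q=W[:,:2]-[.5973,.153]; s,t=q@ex,q@ey
    k=(abs(t)<.09)&(s>.015)&(s<.04)&(W[:,2]>.1)&(W[:,2]<.2); print("deck z",np.median(W[k,2]),k.sum())
E
```

```text
[0.59637159 0.15513053 0.29561293] 0.6160870717366924 [-1.09394331 -0.1521009   5.02182525] [0.05232339 0.7603366  0.04778304] 13.05
scene 386
slope ds/dz [-0.077394    0.01079699] -4.425527679563187 [(np.float64(0.16), np.float64(-0.0028)), (np.float64(0.185), np.float64(-0.0036)), (np.float64(0.21), np.float64(-0.0047)), (np.float64(0.235), np.float64(-0.0054)), (np.float64(0.26), np.float64(-0.0063)), (np.float64(0.285), np.float64(-0.0113))]
deck z 0.14005634693931435 368
top 58
slope ds/dz [-0.0742215   0.01213367] -4.244795433964779 [(np.float64(0.16), np.float64(-0.0001)), (np.float64(0.185), np.float64(-0.0015)), (np.float64(0.21), np.float64(-0.0021)), (np.float64(0.235), np.float64(nan)), (np.float64(0.26), np.float64(-0.0116)), (np.float64(0.285), np.float64(-0.0081))]
deck z 0.13942607850547073 120
  return _methods._mean(a, axis=axis, dtype=dtype,
  ret = ret.dtype.type(ret / rcount)
```

View pics/c4.png

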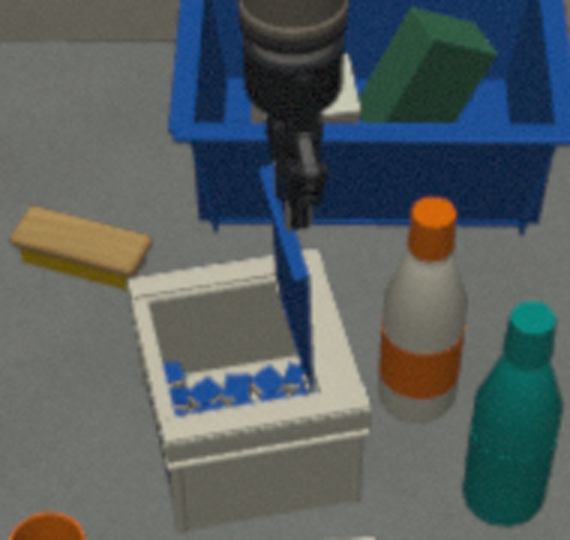

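The picture shows the flap upright and gripped, lid home (deck at 0.140), bleach clear. I'll check the angle properly: near vertical edge of the flap cast onto the plane of its side face, with the earlier 75° frame as a control, and a refit of the hinge.

```bash
python3 - <<'E'
from h import *
from scipy.optimize import least_squares
P=np.array([[.4364,.1161,.1388],[.437,.1162,.1474],[.4414,.1173,.1728],[.4574,.1213,.2128],[.4838,.1279,.2473],[.5169,.1358,.2736],[.5555,.1452,.2901],[.5964,.1551,.2956]])
a=np.radians(13.4); ex=np.array([np.cos(a),np.sin(a)]); ey=np.array([-ex[1],ex[0]]); s=P[:,:2]@ex
for R0 in(None,.1645):
    f=least_squares(lambda q:np.hypot(s-q[0],P[:,2]-q[1])-(q[2] if R0 is None else R0),[.617,.13,.165]); print(f.x,np.round(f.fun*1e3,2))
    print("angle",np.degrees(np.arctan2(P[-2:,2]-f.x[1],f.x[0]-s[-2:])))
H=np.array([.5973,.153])
for i in(1,2):
    z=np.load(f"scene{i}.npz"); p=z['p']; h=cv2.cvtColor(p,cv2.COLOR_RGB2HSV); m=(h[...,0]>100)&(h[...,0]<125)&(h[...,1]>110)&(h[...,2]>25)
    rows=[];o=None
    for v in range(158,206):
        # rightmost blue in the flap area
        u=np.nonzero(m[v,305:345])[0]
        if len(u): rows.append((305+u.max()+.5,v))
    o,d=rays("scene",rows); n=np.r_[ey,0]; p0=np.r_[H-.068*ey,0]
    k=((p0-o)@n)/(d@n); X=o+d*k[:,None]; ss=(X[:,:2]-H)@ex
    g=(X[:,2]>.15)&(X[:,2]<.265)
    A=np.polyfit(X[g,2],ss[g],1); e=ss-np.polyval(A,X[:,2]); g&=abs(e)<.003; A=np.polyfit(X[g,2],ss[g],1)
    print(i,g.sum(),A,"angle",90+np.degrees(np.arctan(A[0])),"s at .16,.25",np.polyval(A,[.16,.25])); print(np.round(np.c_[X[::4,2],ss[::4]],4).tolist())
E
```

```text
[0.6168213  0.12986368 0.16575252] [-0.12 -0.03  0.15  0.22 -0.3  -0.01  0.1  -0.01]
angle [75.04694634 89.75328363]
[0.61579164 0.13085943 0.165     ] [ 0.06  0.09  0.16  0.08 -0.48 -0.13  0.13  0.24]
angle [75.30375075 90.10990186]
1 27 [-0.20986189  0.03113292] angle 78.14779970817429 s at .16,.25 [-0.00244498 -0.02133255]
[[0.3214, -0.0427], [0.3075, -0.0381], [0.2939, -0.0358], [0.2795, -0.031], [0.2649, -0.0262], [0.25, -0.0213], [0.2354, -0.0187], [0.2206, -0.0162], [0.2048, -0.011], [0.1894, -0.0083], [0.1737, -0.0056], [0.1584, -0.0054]]
2 30 [-0.02801486  0.00286857] angle 88.39528656682334 s at .16,.25 [-0.00161381 -0.00413514]
[[0.325, -0.0142], [0.3116, -0.0117], [0.2981, -0.0092], [0.2843, -0.0067], [0.2708, -0.0065], [0.2565, -0.0039], [0.2426, -0.0038], [0.2284, -0.0036], [0.214, -0.0034], [0.1994, -0.0033], [0.1844, -0.0031], [0.1687, -0.0003]]
```

Request:
arm_command --plan "0.0008 0 0 0; 0 0 0 0; 0 0 0 0; 0 0 0 0; 0 0 0 0"

```text
clock: 13.78
tcp_pos: [0.5968, 0.1552, 0.2956]
orientation: [-3.12, -0.365, -0.001]
contact_force: [-2.9, 0.9, 6.0]
grip_width: 0.0317
gripper_force: 32.8
```

```bash
python3 -c "
from bench import r,ticket
o=r.get_obs();print(o['tcp_pos'],o['contact_force'],o['grip_width']);print(ticket.hand_in())"
```

```text
[0.59681337 0.15523663 0.29563837] [-2.91505284  0.86305388  5.95769605] 0.03167714982849759
the job is handed in; nothing more can be done
None
```

I pressed the lid fully home, swung the blue flap up to about 90°, and handed the job in at about 14 s with the gripper still holding its tab; the angle comes from the arm's path, and the rougher camera check read about 88°.

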